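Square up a stack of filled waffles and weight it

TASK

The stack of four waffles on the white stacking jig is crooked. Tap it up against the back stop and slide the guide with the black post in against it, until all four rims are flush with the back stop and the side stop and the guide holds the stack straight. Then stand up the fallen jar and set it down gently, upright on the middle of the squared stack, as a weight. Do not push hard on the waffles, and leave the tub, cup, bottle and timer where they are.

Things in the scene. Friction and masses are not known exactly. Their poses are not given: they have to be found in the camera images.
- jig: Stacking jig fixed on the bench, right of the scale: white base with two upright steel stops in a corner, front (-x) open. Origin: at bench level below the middle of the squared stack; z up, +x to the back stop, +y to the side stop. Base: x -125 to +61 mm, y -178 to +62 mm, top at z = 12 mm; blue seat under the stack: x and y -40 to +42 mm, top at z = 20 mm.
- back_stop (a point): Bottom middle of the back stop's face, at x = 42.5, y = -3, z = 12 mm in the jig's frame (frame turned like the jig's). The stop is 4 mm sheet, 86 mm wide, 60 mm high above the base.
- side_stop (a point): Bottom middle of the side stop's face, at x = -2, y = 42.5, z = 12 mm in the jig's frame. The stop is 4 mm sheet, 76 mm long, 60 mm high above the base.
- guide (a joint): Sliding side guide of the jig: upright steel plate 84 mm wide, 56 mm high, facing the side stop, on a foot with a black handle post behind it. Value in m: 0 is open (face at y = -95 mm in the jig's frame); it grows as the guide slides to +y towards the stack and touches the squared stack at about 0.052. Friction about 1.5 N holds it where it is left.
- guide_post (a point): Centre of the top of the guide's black handle post (24 mm across; black from 28 to 78 mm above the bench). It stands 27 mm behind the plate's face (on its -y side) and moves with the guide; the post can be pushed or pinched from above.
- jar: Jar with a green lid (fixed), 84 mm tall, 62 to 68 mm across, lid 63 mm across, 10 mm high; about 0.25 kg. Origin: centre of its underside; its z axis runs from there to the lid. At the start it lies on a flat of its side left of the scale, lid to the robot's left, axis 31 mm above the bench. Stood on its foot and leaning less than 30 degrees it settles upright by itself.
- portion_scale: Fixed kitchen scale between jig and jar, 240 (x) x 200 (y) mm, 49 mm high, origin at the centre of its underside. A fixed grey steel bin, 134 mm high, stands beyond the jar; its near side is at x = 0.63 m, y = 0.21 to 0.53 m in the world.
- tub: Bystander: white spread tub behind the jig, 96 x 137 mm, 53 mm high, origin at the centre of its underside.
- steel_cup: Bystander: steel cup, 76 mm across, 102 mm high, origin at the centre of its underside, standing right of the jig.
- syrup_bottle: Bystander: brown syrup squeeze bottle, 59 mm across, 200 mm high, origin at the centre of its underside.
- bake_timer: Bystander: round red and white bake timer, 62 mm across, 34 mm high, origin at the centre of its underside, near the jar.
- waffle_a: Round flat waffle, about 83 mm across (the rim is uneven by 1 to 2 mm), 9.5 mm thick, 22 g, the bottom one of the stack of four on the jig (whole stack about 37 mm high); rigid, origin at the centre of its underside, z up.
- waffle_b: Round flat waffle, about 83.5 mm across (the rim is uneven by 1 to 2 mm), 9.5 mm thick, 22 g, the second one of the stack of four on the jig (whole stack about 37 mm high); rigid, origin at the centre of its underside, z up.
- waffle_c: Round flat waffle, about 85 mm across (the rim is uneven by 1 to 2 mm), 9 mm thick, 22 g, the third one of the stack of four on the jig (whole stack about 37 mm high); rigid, origin at the centre of its underside, z up.
- waffle_d: Round flat waffle, about 84 mm across (the rim is uneven by 1 to 2 mm), 9 mm thick, 22 g, the top one of the stack of four on the jig (whole stack about 37 mm high); rigid, origin at the centre of its underside, z up.

How it is judged:
By the outcome, as a careful person would: the job done as asked, in the order asked, and still so for the second after the job is handed in, with the robot touching nothing.
It also fails if it takes over 72 s, if anything falls off the work surface, if the arm or the gripper's body presses on something with over 40 N, if the wrist force passes 120 N, or if a joint passes its speed limit or range.

ROBOT

A 6-joint arm with a two-finger parallel gripper is mounted at the origin on a cart in front of the work surface, level with it; the furniture and walls round the work are solid. World frame = base frame: x ahead of the robot, y to its left, z up, the work surface at z = 0. Lengths are in m, angles in rad, forces in N, time in s.
With the tool pointing down it reaches from about 0.425 to 0.95 m from the base axis. Payload 14.7 kg.
Tool frame: the origin (TCP) lies at the very end of the fingers, on their centre line; the grasp point (between the pads) lies bot.grip_point_offset behind it (bot.grip_point_offset is the distance from the TCP to the grasp point, in m); z points along the fingers, y is the line along which they close (so a half turn about z gives the same grasp; the last joint's range is limited). The gripper opens to 85 mm and grips with 20 to 120 N. Pads are 22 mm wide; open, the fingers measure 114 mm over their backs; the gripper's body (76 mm by 85 mm) begins 54 mm behind the grasp point. The pads swing forward as they close: fully open they stand 13 mm farther back than shut.
Start: joints at [1.092, 0.48, 1.596, -0, 1.065, -0.047], TCP at [0.272, 0.59, 0.231] pointing down, gripper open.
Joint ranges: [-2.75, 2.75], [-0.82, 2.05], [0.23, 2.67], [-1.56, 4.7], [0.09, 2.69], [-2.92, 2.92]. Speed limits (rad/s): [1.89, 1.89, 2.39, 3.01, 3.01, 3.01].

INTERFACE

Orientations are given as a unit quaternion [w, x, y, z].
In Python, from cell import bot gives the robot as it stands.
- The arm moves only by the tool jog_arm, called after "Emit:" as name(argument=value, ...), one argument or row to a line, values as JSON. Schema: {"type":"object","properties":{"rows":{"type":"string"},"squeeze":{"type":"number"},"only":{"type":"string"},"quiet":{"type":"boolean"},"lines":{"type":"string"}},"required":["rows"],"additionalProperties":false}. rows is a string of 1 to 8 rows, one to a line, with the numbers parted by commas; each row has 5 numbers: the finger opening in m, then dx, dy, dz in m, then a turn about the tool's z in rad; each row shifts and turns the commanded pose from where the row before left it, along the tool's axes as they then stand; what a row does not reach is not made up. A row lasts 1/10 s, in which the tool goes at most 0.05 m and 0.15 rad, less where a joint would pass 70% of its speed; a pose out of reach is approached as far as the arm can. The fingers move at their own pace and stop on an object; squeeze is the grip in N (left out, the last holds). Time passes only in rows, so rows that do not move let the fingers close. The tool returns the time, the measured TCP pose, the force, the opening and the grip force at its end. only (a regular expression) keeps the lines of the reply that match it, lines (a string "A,B") keeps lines A to B, and quiet returns only ok. Input that does not fit is refused with a message, and nothing moves.
- bot.get_state(): the state, without advancing time (a new reading comes with each control period).
- bot.get_image(name): name is "side" or "top" or "wrist"; returns the picture (420x560x3 uint8, red, green, blue); there is no depth.
- bot.camera_params(name): a dict with "mtx" (3x3 intrinsics, pixels), "rvec" (rotation vector, rad) and "tvec" (3), from world to camera coordinates, as OpenCV has them; the wrist camera has in their place "tool_from_camera" (4x4, takes a point from camera to tool coordinates, whose origin is the TCP and whose axes are the flange's). Camera axes: x right, y down, z forward; pixel columns grow to the right and rows downward; lengths in m; the calibration is good to about 2 mm. The wrist camera is an equidistant fisheye: a pixel r from the principal point sees the ray r / f radians off the axis. A picture is of the moment at which its call begins: read the wrist's pose just before it. camera_params takes no time and is no camera call.
- bot.finish_job(): hands the job in; it is judged then, once.
The state is a dict: "time": time; "qpos": joint angles; "qd": joint speeds; "tau": joint torques, N m; "tool_pos": TCP position; "ee_rot": TCP orientation; "contact_force": force on the tool from outside, world axes, zero at the start; "torque": the same for the moment, N m; "gripper_width": finger opening in m; "gripper_force": force on a finger pad.
Only numpy, scipy, OpenCV 4.12 (cv2) and the standard library are available. Lean on these libraries where they do the work, as an engineer would, in place of code of your own. Each camera call takes 0.05 s, during which the arm holds its last target. There are 200 camera calls.

## Working session

There is one attempt and no reset: what is moved stays moved. The work goes in short steps, Python scripts to look and compute and a tool call to move; the robot and the scene stay as the last step left them, time stands still between calls to the robot, and variables do not carry over. Pictures are saved under pics/ and viewed, at most 10 in all, crops included, and the job is handed in when it is done.

```bash
ls; mkdir -p pics; python3 - <<'E'
from cell import bot
import cv2
print(bot.grip_point_offset)
s=bot.get_state(); print({k:s[k] for k in('time','tool_pos','ee_rot','gripper_width')})
for n in('side','top','wrist'):
    print(n,bot.camera_params(n)); cv2.imwrite(f'pics/{n}0.png',bot.get_image(n)[:,:,::-1])
E
```

```text
cell.py
pics
0.0187
{'time': 0.0, 'tool_pos': array([0.2718258 , 0.58997697, 0.23065221]), 'ee_rot': array([-1.47423722e-04,  2.14219342e-01,  9.76785389e-01, -5.95479711e-04]), 'gripper_width': 0.08563165336251341}
side {'mtx': array([[388.31828153,   0.        , 282.97365486],
       [  0.        , 388.31828153, 219.63368926],
       [  0.        ,   0.        ,   1.        ]]), 'rvec': array([ 1.95729818, -0.56357113,  0.35093808]), 'tvec': array([-0.49581138,  0.20634047,  0.9697063 ])}
top {'mtx': array([[522.38334094,   0.        , 280.87433392],
       [  0.        , 522.38334094, 212.7792198 ],
       [  0.        ,   0.        ,   1.        ]]), 'rvec': array([ 2.10175852, -2.15332847,  0.18210725]), 'tvec': array([-0.00217623,  0.57858861,  1.56746271])}
wrist {'mtx': array([[325.1922621 ,   0.        , 284.65969526],
       [  0.        , 325.1922621 , 209.86224378],
       [  0.        ,   0.        ,   1.        ]]), 'tool_from_camera': array([[-6.82059299e-05, -9.58120768e-01, -2.86364436e-01,
         7.31254740e-02],
       [ 9.99999985e-01, -1.11648799e-04,  1.35376811e-04,
        -1.92187808e-03],
       [-1.61679579e-04, -2.86364422e-01,  9.58120760e-01,
        -1.42317488e-01],
       [ 0.00000000e+00,  0.00000000e+00,  0.00000000e+00,
         1.00000000e+00]])}
```
View pics/top0.png

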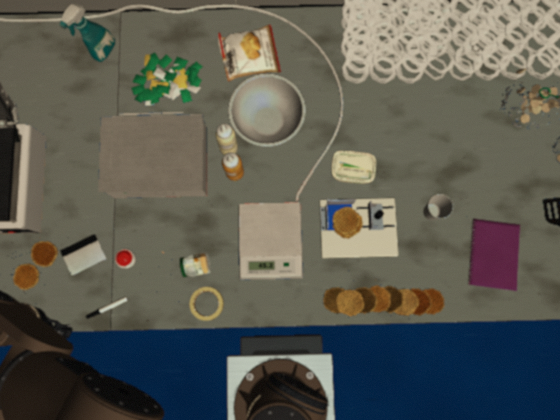

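View pics/side0.png

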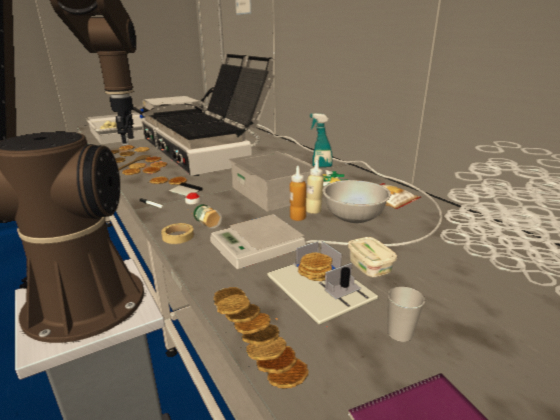

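The top view shows the jig at about (358,228), the waffles at (347,221), the post at (378,213), the jar at (195,265) with its lid on the left, the timer at (124,259) and the cup at (438,206). The side view shows the same layout from the right. Next I'll measure these.

```bash
cat > h.py <<'E'
import numpy as np, cv2
from cell import bot
from scipy.spatial.transform import Rotation as R
def ray(n,uv,st=None):
    p=bot.camera_params(n); K=p['mtx']
    if n=='wrist':
        d=np.array([(uv[0]-K[0,2])/K[0,0],(uv[1]-K[1,2])/K[1,1]]); r=np.hypot(*d)
        v=np.array([*(d/max(r,1e-9)*np.sin(r)),np.cos(r)]); T=p['tool_from_camera']
        w,x,y,z=st['ee_rot']; M=R.from_quat([x,y,z,w]).as_matrix()
        return st['tool_pos']+M@T[:3,3], M@T[:3,:3]@v
    M=cv2.Rodrigues(p['rvec'])[0]
    v=np.linalg.inv(K)@[uv[0],uv[1],1]
    return -M.T@p['tvec'], M.T@v
def plane(n,uv,z,st=None):
    o,d=ray(n,uv,st); return o+d*(z-o[2])/d[2]
def tri(rays):
    A=sum(np.eye(3)-np.outer(d,d)/(d@d) for o,d in rays); b=sum((np.eye(3)-np.outer(d,d)/(d@d))@o for o,d in rays)
    return np.linalg.solve(A,b)
def proj(n,P,st=None):
    p=bot.camera_params(n)
    if n!='wrist': return cv2.projectPoints(np.array([P],float),p['rvec'],p['tvec'],p['mtx'],None)[0].ravel()
    T=p['tool_from_camera']; w,x,y,z=st['ee_rot']; M=R.from_quat([x,y,z,w]).as_matrix()
    c=T[:3,:3].T@(M.T@(np.array(P)-st['tool_pos'])-T[:3,3]); th=np.arctan2(np.hypot(c[0],c[1]),c[2]); e=c[:2]/np.hypot(c[0],c[1])
    return p['mtx'][:2,2]+325.19*th*e
E
python3 - <<'E'
from h import *
t=cv2.imread('pics/top0.png'); s=cv2.imread('pics/side0.png')
a=cv2.resize(t[185:270,305:415],None,fx=5,fy=5,interpolation=2); b=cv2.resize(t[235,:1],(1,1))
j=cv2.resize(t[230:300,160:250],None,fx=4,fy=4,interpolation=2)
c=cv2.resize(s[230:325,260:390],None,fx=5,fy=5,interpolation=2)[:, :]
out=np.zeros((425,790,3),np.uint8); out[:425,:550]=a; out[:,:]=out
out[:168,555:555+216]=cv2.resize(j,(216,168))
cv2.imwrite('pics/a1.png',out); cv2.imwrite('pics/a2.png',c)
# jig base mask
m=cv2.inRange(t,(130,140,150),(255,255,255)); m[:190]=0;m[262:]=0;m[:,:312]=0;m[:,405:]=0
cs=max(cv2.findContours(m,0,2)[0],key=cv2.contourArea); r=cv2.minAreaRect(cs); print(r)
for q in cv2.boxPoints(r): print(q,plane('top',q,.012))
print('jar',plane('top',(184,266),.031),plane('top',(208,263),.031))
print('post',plane('top',(378,213),.078),'waf',plane('top',(347,221),.057))
# side green lid
hsv=cv2.cvtColor(t,40)
print(t[222,345],t[240,380],t[267,183])
E
```

```text
((359.046875, 232.87384033203125), (48.03498458862305, 75.0765380859375), 88.56790161132812)
[320.92007 209.80202] [ 0.5916803 -0.1434346  0.012    ]
[395.97318 207.92567] [ 0.59181037 -0.38167305  0.012     ]
[397.17368 255.94566] [ 0.43935893 -0.37595868  0.012     ]
[322.12057 257.82202] [ 0.43918128 -0.14153852  0.012     ]
jar [0.42262345 0.28652587 0.031     ] [0.43007489 0.21245366 0.031     ]
post [ 0.56553506 -0.31151986  0.078     ] waf [ 0.54655988 -0.21886065  0.057     ]
[ 37  87 127] [156 186 195] [ 75 103  82]
```

View pics/a1.png

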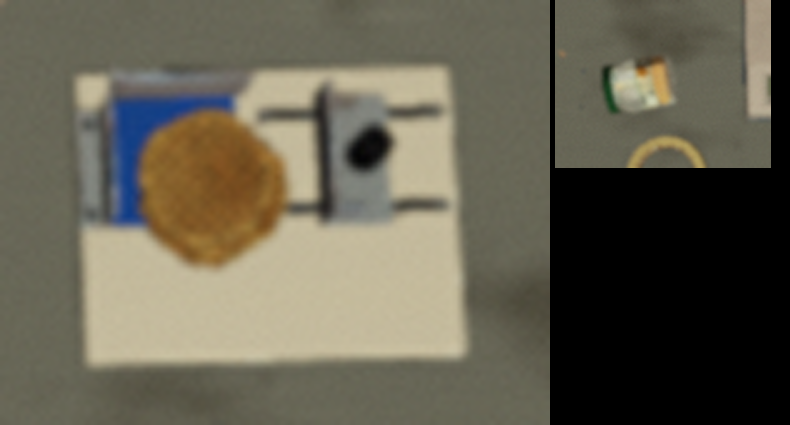

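View pics/a2.png

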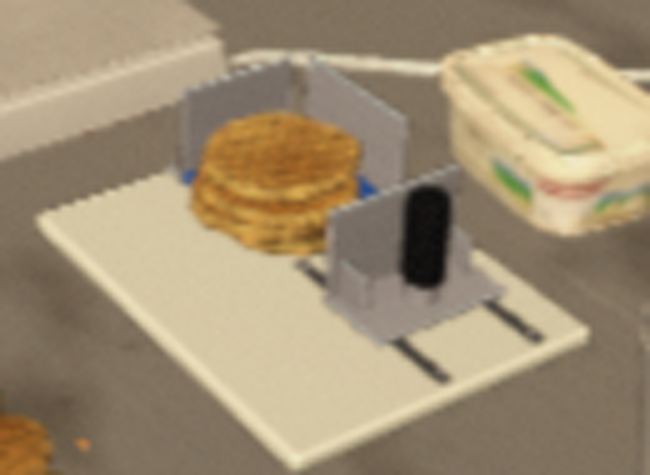

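```bash
python3 - <<'E'
from h import *
t=cv2.imread('pics/top0.png'); s=cv2.imread('pics/side0.png')
T=lambda x,y:(305+x/5-.4,185+y/5-.4)
S=lambda x,y:(260+x/5-.4,230+y/5-.4)
print('cam',ray('top',(0,0))[0],ray('side',(0,0))[0])
C=[plane('top',T(*q),.012) for q in((77,75),(447,67),(466,355),(87,365))]
for c in C: print('c',c)
C2=[plane('side',S(*q),.012) for q in((585,334),(295,462),(40,220))]
for c in C2: print('cs',c)
print('post',tri([ray('top',T(385,133)),ray('side',S(427,197))]),plane('top',T(385,133),.078))
print('wafTop',tri([ray('top',T(213,186)),ray('side',S(282,152))]),plane('top',T(213,188),.057))
for n,im,box in(('top',t,(170,250,225,285)),('side',s,(190,200,225,235))):
    h=cv2.cvtColor(im,cv2.COLOR_BGR2HSV); x0,y0,x1,y1=box
    m=cv2.inRange(h,(45,60,20),(95,255,200)); k=np.zeros_like(m); k[y0:y1,x0:x1]=m[y0:y1,x0:x1]
    ys,xs=np.nonzero(k); print(n,len(xs),xs.mean(),ys.mean(),xs.min(),xs.max(),ys.min(),ys.max())
J=lambda x,y:(160+x/2.4,230+y/2.4)
print('lid',plane('top',J(52,88),.031),'foot',plane('top',J(118,79),.031))
print('cup',plane('top',(438,206),.1),plane('side',(405,296),.102),'scale',plane('top',(239,204),.049),plane('top',(240,277),.049))
E
```

```text
cam [ 0.29611019 -0.02007741  1.64427021] [ 0.00544895 -0.9288171   0.60498323]
c [ 0.62477457 -0.1417284   0.012     ]
c [ 0.62408071 -0.37739366  0.012     ]
c [ 0.44039079 -0.37797888  0.012     ]
c [ 0.43988382 -0.14118808  0.012     ]
cs [ 0.62125265 -0.38223601  0.012     ]
cs [ 0.4417199  -0.38164707  0.012     ]
cs [ 0.44218369 -0.148864    0.012     ]
post [ 0.56847761 -0.32115867  0.07820383] [ 0.57081902 -0.32276824  0.078     ]
wafTop [ 0.54685354 -0.22101033  0.05787435] [ 0.54281278 -0.21930396  0.057     ]
top 67 182.01492537313433 267.8358208955224 180 186 258 276
side 34 196.41176470588235 210.14705882352942 194 201 205 219
lid [0.42074539 0.2937109  0.031     ] foot [0.43024467 0.20885025 0.031     ]
cup [ 0.5786069 -0.4885286  0.1      ] [ 0.57962765 -0.4962327   0.102     ] scale [0.60966266 0.11343892 0.049     ] [0.38376006 0.11258658 0.049     ]
```

The jig origin is near (0.563,-0.203) with no visible yaw, and the top waffle sits about (-18,-16) mm off. I'll turn the tool so its y points along world x and its x along world y, then travel to the jig.

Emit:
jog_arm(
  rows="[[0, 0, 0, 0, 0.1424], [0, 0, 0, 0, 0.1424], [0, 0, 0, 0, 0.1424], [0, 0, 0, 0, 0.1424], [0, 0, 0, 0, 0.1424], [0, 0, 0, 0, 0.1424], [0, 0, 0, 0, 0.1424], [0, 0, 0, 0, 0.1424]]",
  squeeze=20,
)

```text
refused: rows: the value is not of type 'string' (schema: type "string"). Nothing was moved.
```

I used the wrong layout. The manual says rows one to a line, with the numbers parted by commas; once more.

Emit:
jog_arm(
  rows="0,0,0,0,0.1424\n0,0,0,0,0.1424\n0,0,0,0,0.1424\n0,0,0,0,0.1424\n0,0,0,0,0.1424\n0,0,0,0,0.1424\n0,0,0,0,0.1424\n0,0,0,0,0.1424",
  squeeze=20,
)

```text
time: 0.95
tool_pos: [0.2719, 0.5902, 0.231]
ee_rot: [0.0, 0.709, 0.705, -0.0]
contact_force: [-0.6, 0.4, 0.3]
gripper_width: -0.0002
gripper_force: 0.0
```

Emit:
jog_arm(
  rows="0,-0.03,0.04,0,0\n0,-0.03,0.04,0,0\n0,-0.03,0.04,0,0\n0,-0.03,0.04,0,0\n0,-0.03,0.04,0,0\n0,-0.05,0,0,0\n0,-0.05,0,0,0\n0,-0.05,0,0,0",
)

```text
time: 1.75
tool_pos: [0.4717, 0.2883, 0.2309]
ee_rot: [-0.0, 0.707, 0.707, -0.0]
contact_force: [1.1, -0.2, 0.9]
gripper_width: -0.0001
gripper_force: 0.0
```

```bash
cat >> h.py <<'E'
def snap(name,n='wrist'):
    import pickle
    st=bot.get_state(); im=bot.get_image(n)[:,:,::-1]; cv2.imwrite(f'pics/{name}.png',im); pickle.dump({k:np.array(v) for k,v in st.items()},open(f'pics/{name}.pkl','wb')); return st,im
E
python3 -c "
from h import *
snap('jar1')"
```

Emit:
jog_arm(
  rows="0,-0.05,0,0,0\n0,-0.05,0,0,0\n0,-0.05,0,0,0\n0,-0.05,0,0,0\n0,-0.05,0,0,0\n0,-0.05,0,0,0\n0,-0.05,0,0,0\n0,-0.05,0,0,0",
)

```text
time: 2.6
tool_pos: [0.4714, -0.1117, 0.2314]
ee_rot: [0.0, 0.707, 0.707, 0.0]
contact_force: [1.2, 0.2, -0.4]
gripper_width: 0.0001
gripper_force: 0.0
```

Emit:
jog_arm(
  rows="0,-0.05,0,0,0\n0,-0.05,0,0,0\n0,0,0,0,0\n0,0,0,0,0",
)

```text
time: 3.0
tool_pos: [0.4714, -0.2108, 0.231]
ee_rot: [-0.0, 0.708, 0.706, -0.0]
contact_force: [-0.1, 0.9, -0.3]
gripper_width: -0.0002
gripper_force: 0.0
```

```bash
python3 -c "
from h import *
snap('jig1')
a=cv2.imread('pics/jar1.png');b=cv2.imread('pics/jig1.png')
cv2.imwrite('pics/v1.png',np.hstack([a[:,80:480],b[:,80:480]]))"
```

```text
(no output)
```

View pics/v1.png

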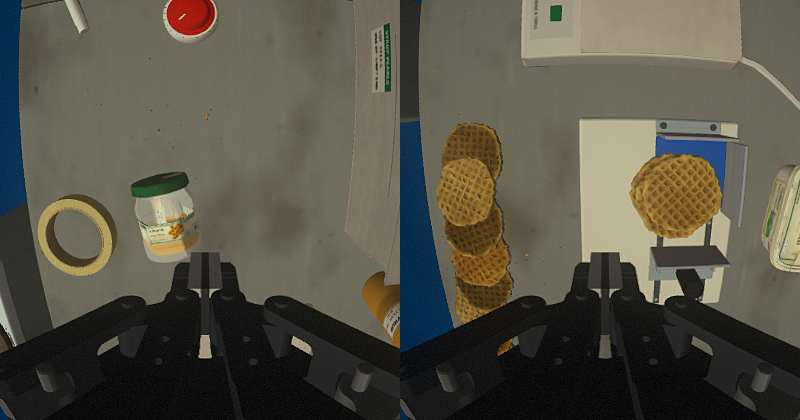

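The left half shows the jar with its green lid at (160,186), its foot at (183,255), and tape and timer nearby. The right half shows the base corner at (580,119), the side stop at (697,138), the stack at (677,197) and the guide plate at (689,255).

```bash
python3 - <<'E'
from h import *
import pickle
s1=pickle.load(open('pics/jig1.pkl','rb')); s0=pickle.load(open('pics/jar1.pkl','rb'))
w=lambda x,y,z:print(np.round(plane('wrist',(x-320,y),z,s1),4))
for q in((580,119,.012),(580,240,.012),(738,123,.012),(657,137,.072),(737,140,.072),(745,146,.072),(650,247,.068),(727,247,.068),(688,270,.078)): print(q,end=' ');w(*q)
# stack top outline
b=cv2.imread('pics/jig1.png'); h=cv2.cvtColor(b,40); m=cv2.inRange(h,(8,90,60),(28,255,255)); m[:, :270]=0; m[:140]=0;m[245:]=0;m[:,420:]=0
c=max(cv2.findContours(m,0,2)[0],key=cv2.contourArea); print(cv2.boundingRect(c),cv2.minEnclosingCircle(c))
l=lambda x,y,z:print('jar',np.round(plane('wrist',(x+80,y),z,s0),4))
l(160,186,.031);l(132,187,.031);l(189,177,.031);l(183,258,.031)
print('jig corners via side stop: expect')
# jar lid: triangulate wrist/top/side
print('lid tri',tri([ray('top',(182.5,267)),ray('wrist',(240,186),s0)]))
a=cv2.imread('pics/jar1.png'); 
z=np.zeros((600,800,3),np.uint8); z[:,:400]=cv2.resize(a[160:280,200:280],(400,600),interpolation=2); z[:525,400:]=cv2.resize(b[120:260,310:430],(400,467),interpolation=2)[:525] if 0 else cv2.resize(b[120:285,310:435],(400,525),interpolation=2)
cv2.imwrite('pics/v2.png',z)
E
```

```text
(580, 119, 0.012) [ 0.4434 -0.1431  0.012 ]
(580, 240, 0.012) [ 0.4406 -0.2849  0.012 ]
(738, 123, 0.012) [ 0.6254 -0.1426  0.012 ]
(657, 137, 0.072) [ 0.5191 -0.159   0.072 ]
(737, 140, 0.072) [ 0.5994 -0.1588  0.072 ]
(745, 146, 0.072) [ 0.6086 -0.1643  0.072 ]
(650, 247, 0.068) [ 0.5167 -0.2705  0.068 ]
(727, 247, 0.068) [ 0.6013 -0.2726  0.068 ]
(688, 270, 0.078) [ 0.5568 -0.2932  0.078 ]
(309, 153, 94, 86) ((355.5, 194.0), 46.51084899902344)
jar [0.4222 0.2842 0.031 ]
jar [0.391  0.2834 0.031 ]
jar [0.4538 0.294  0.031 ]
jar [0.4455 0.199  0.031 ]
jig corners via side stop: expect
lid tri [0.42127625 0.2878154  0.04147041]
```

View pics/v2.png

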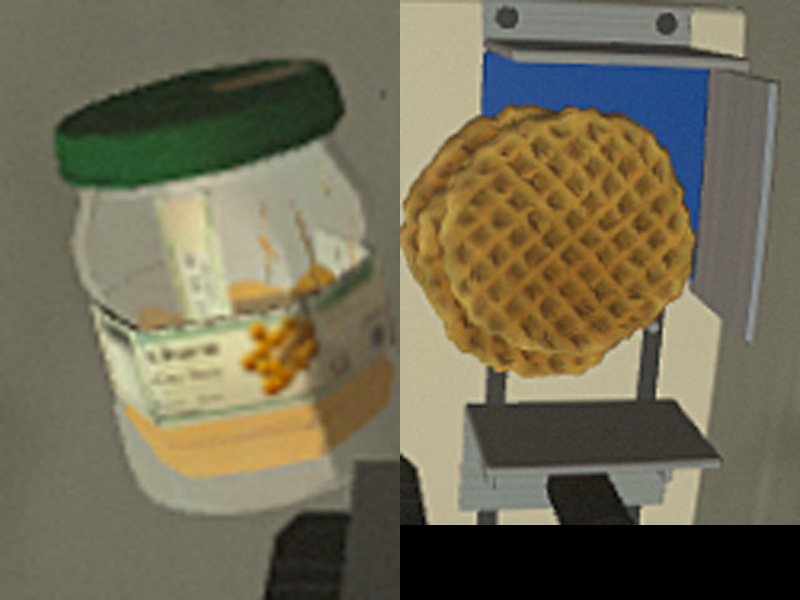

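Emit:
jog_arm(
  rows="0,-0.008,-0.017,0.04,0\n0,0,0,0.05,0\n0,0,0,0.05,0\n0,0,0,0.05,0\n0,0,0,0.018,0\n0,0,0,0,0\n0,0,0.01,0,0\n0,0,0.01,0,0",
)

```text
time: 3.85
tool_pos: [0.4769, -0.2177, 0.025]
ee_rot: [0.001, 0.707, 0.707, 0.0]
contact_force: [0.4, -0.2, 0.2]
gripper_width: -0.0
gripper_force: 0.0
```

Emit:
jog_arm(
  rows="0,0,0.004,0,0\n0,0,0.004,0,0\n0,0,0.004,0,0\n0,0,0.004,0,0\n0,0,0.004,0,0\n0,0,0,0,0",
)

```text
time: 4.45
tool_pos: [0.4954, -0.2179, 0.0233]
ee_rot: [0.0, 0.707, 0.707, 0.0]
contact_force: [-0.4, 1.0, -0.7]
gripper_width: 0.0003
gripper_force: 0.0
```

```bash
python3 - <<'E'
from h import *
import pickle
s1=pickle.load(open('pics/jig1.pkl','rb'))
P=lambda x,y:(310+(x-400)/3.2,120+y/3.18)
for q in((490,468,.068),(720,462,.068),(515,60,.072),(750,72,.072),(777,83,.072),(567,232,.057),(402,235,.03),(486,52,.02),(484,50,.02)): print(q,np.round(plane('wrist',P(*q[:2]),q[2],s1),4))
E
```

```text
(490, 468, 0.068) [ 0.5265 -0.2939  0.068 ]
(720, 462, 0.068) [ 0.6082 -0.2948  0.068 ]
(515, 60, 0.072) [ 0.5276 -0.1606  0.072 ]
(750, 72, 0.072) [ 0.6022 -0.1613  0.072 ]
(777, 83, 0.072) [ 0.6117 -0.1642  0.072 ]
(567, 232, 0.057) [ 0.5494 -0.2162  0.057 ]
(402, 235, 0.03) [ 0.4986 -0.2239  0.03  ]
(486, 52, 0.02) [ 0.5273 -0.1616  0.02  ]
(484, 50, 0.02) [ 0.5266 -0.1609  0.02  ]
```

Emit:
jog_arm(
  rows="0,0,0.003,0,0\n0,0,0.003,0,0\n0,0,0.003,0,0\n0,0,0,0,0",
)

```text
time: 4.85
tool_pos: [0.5043, -0.2178, 0.0233]
ee_rot: [0.0, 0.707, 0.707, 0.0]
contact_force: [-0.1, -0.5, 0.4]
gripper_width: -0.0001
gripper_force: 0.0
```

Emit:
jog_arm(
  rows="0,0,0.002,0,0\n0,0,0,0,0\n0,0,0,0,0",
)

```text
time: 5.15
tool_pos: [0.5059, -0.2177, 0.0233]
ee_rot: [0.0, 0.707, 0.707, 0.0]
contact_force: [-0.3, 1.2, -0.1]
gripper_width: 0.0001
gripper_force: 0.0
```

```bash
python3 -c "
from h import *
snap('jig2')
snap('jig2t','top');snap('jig2s','side')
a=cv2.imread('pics/jig2.png')[100:300,260:460];b=cv2.imread('pics/jig2t.png')[185:270,305:415]
s=cv2.imread('pics/jig2s.png')[230:325,260:390]
z=np.zeros((600,800,3),np.uint8);z[:400,:400]=cv2.resize(a,(400,400));z[:309,400:]=cv2.resize(b,(400,309));z[309:,400:798]=cv2.resize(s,(398,291))
cv2.imwrite('pics/v3.png',z)"
```

```text
(no output)
```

View pics/v3.png

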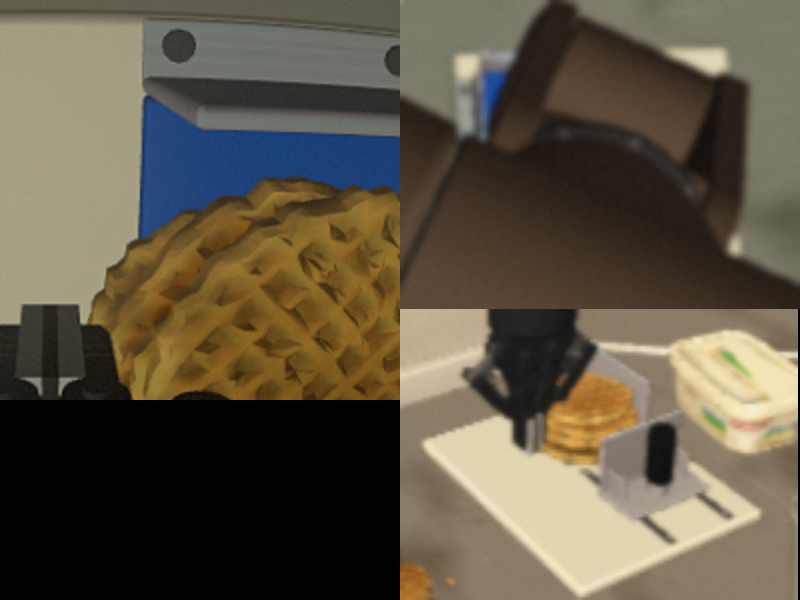

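The stack is just at the finger backs, which step outward higher up. I'll back off and turn 90° so the straight 22 mm finger sides do the pushing.

Emit:
jog_arm(
  rows="0,0,-0.025,0,0\n0,0,0,0,-0.1428\n0,0,0,0,-0.1428\n0,0,0,0,-0.1428\n0,0,0,0,-0.1428\n0,0,0,0,-0.1428\n0,0,0,0,-0.1428\n0,0,0,0,-0.1428",
)

```text
time: 6.1
tool_pos: [0.4808, -0.2177, 0.0233]
ee_rot: [0.0, 0.279, 0.96, -0.0]
contact_force: [-0.1, -0.3, -0.3]
gripper_width: 0.0002
gripper_force: 0.0
```

Emit:
jog_arm(
  rows="0,0,0,0,-0.1428\n0,0,0,0,-0.1428\n0,0,0,0,-0.1428\n0,0,0,0,-0.1428\n0,-0.006,0,0,0\n0,-0.006,0,0,0\n0,-0.003,0,0,0\n0,0,0,0,0",
)

```text
time: 6.9
tool_pos: [0.4966, -0.2177, 0.0233]
ee_rot: [0.0, 0.001, 1.0, -0.0]
contact_force: [0.4, -0.3, -0.4]
gripper_width: 0.0
gripper_force: 0.0
```

Emit:
jog_arm(
  rows="0,-0.003,0,0,0\n0,-0.003,0,0,0\n0,-0.003,0,0,0\n0,0,0,0,0",
)

```text
time: 7.3
tool_pos: [0.5053, -0.2178, 0.0233]
ee_rot: [0.0, 0.0, 1.0, -0.0]
contact_force: [0.5, -0.6, -0.0]
gripper_width: 0.0002
gripper_force: 0.0
```

```bash
python3 -c "
from h import *
print(bot.get_state()['qpos'])
snap('jig3')
snap('jig3s','side')
a=cv2.imread('pics/jig3.png')
s=cv2.imread('pics/jig3s.png')[230:325,260:390]
z=np.zeros((600,800,3),np.uint8);z[:300,:400]=cv2.resize(a,(400,300));z[309:,400:798]=cv2.resize(s,(398,291))
z[:300,400:]=cv2.resize(a[60:260,150:417],(400,300))
cv2.imwrite('pics/v4.png',z)"
```

```text
[-4.62010378e-01  6.38540161e-01  1.98131189e+00 -3.15236614e-05
  5.21415568e-01 -2.03251944e+00]
```

View pics/v4.png

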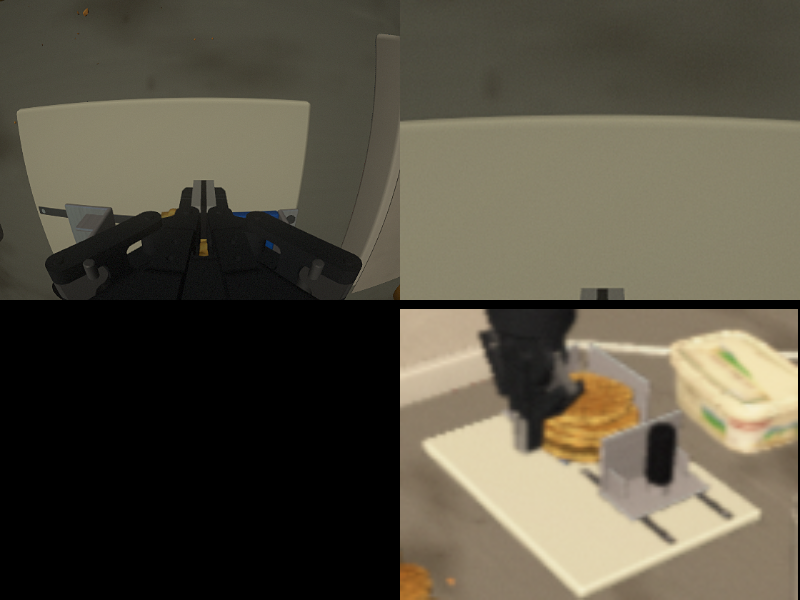

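The wrist view is blocked by the fingers. The side view shows the fingers at the stack's front with the stack still short of the stop, so I'll keep pushing gently.

Emit:
jog_arm(
  rows="0,-0.002,0,0,0\n0,-0.002,0,0,0\n0,-0.002,0,0,0\n0,0,0,0,0",
)

```text
time: 7.8
tool_pos: [0.5112, -0.2177, 0.0233]
ee_rot: [0.0, 0.0, 1.0, -0.0]
contact_force: [-0.3, 0.2, -0.4]
gripper_width: 0.0001
gripper_force: 0.2
```

Emit:
jog_arm(
  rows="0,-0.001,0,0,0\n0,-0.001,0,0,0\n0,0,0,0,0",
)

```text
time: 8.1
tool_pos: [0.5129, -0.2177, 0.0233]
ee_rot: [0.0, 0.0, 1.0, -0.0]
contact_force: [-1.4, -0.2, 0.4]
gripper_width: -0.0003
gripper_force: 0.4
```

Emit:
jog_arm(
  rows="0,-0.001,0,0,0\n0,0,0,0,0",
)

```text
time: 8.3
tool_pos: [0.5139, -0.2177, 0.0233]
ee_rot: [0.0, 0.0, 1.0, -0.0]
contact_force: [-1.3, -0.5, 0.2]
gripper_width: -0.0001
gripper_force: 0.4
```

Emit:
jog_arm(
  rows="0,0.03,0,0,0\n0,0,0,-0.05,0\n0,0,0,-0.05,0\n0,-0.02,-0.02,-0.02,0\n0,-0.021,-0.046,0,0\n0,-0.021,-0.046,0,0\n0,-0.021,-0.045,0,0\n0,0,0,0,0",
)

```text
time: 9.1
tool_pos: [0.5688, -0.3794, 0.1435]
ee_rot: [0.002, 0.001, 1.0, -0.002]
contact_force: [0.0, 0.6, 0.3]
gripper_width: -0.0
gripper_force: 0.0
```

Emit:
jog_arm(
  rows="0,0,0,0.05,0\n0,0,0,0.047,0\n0,0,0,0,0\n0,0,0.006,0,0\n0,0,0.006,0,0\n0,0,0.006,0,0\n0,0,0.006,0,0\n0,0,0,0,0",
)

```text
time: 9.9
tool_pos: [0.5668, -0.3489, 0.0475]
ee_rot: [0.001, -0.0, 1.0, -0.0]
contact_force: [-0.0, 0.1, -0.8]
gripper_width: -0.0002
gripper_force: 0.0
```

Emit:
jog_arm(
  rows="0,0,0.004,0,0\n0,0,0.004,0,0\n0,0,0.004,0,0\n0,0,0.004,0,0\n0,0,0.004,0,0",
)

```text
time: 10.4
tool_pos: [0.5664, -0.3295, 0.0463]
ee_rot: [0.0, 0.0, 1.0, -0.0]
contact_force: [1.0, -1.5, 1.4]
gripper_width: -0.0001
gripper_force: 0.9
```

Emit:
jog_arm(
  rows="0,0,0.004,0,0\n0,0,0.004,0,0\n0,0,0.004,0,0",
)

```text
time: 10.7
tool_pos: [0.5664, -0.3174, 0.0463]
ee_rot: [0.0, 0.0, 1.0, -0.0]
contact_force: [1.0, -1.8, 0.9]
gripper_width: -0.0002
gripper_force: 1.1
```

Emit:
jog_arm(
  rows="0,0,0.003,0,0\n0,0,0.003,0,0\n0,0,0,0,0",
)

```text
time: 11.0
tool_pos: [0.5662, -0.3112, 0.0462]
ee_rot: [-0.0, -0.0, 1.0, 0.0]
contact_force: [0.6, 0.0, 0.7]
gripper_width: 0.0
gripper_force: 0.0
```

Emit:
jog_arm(
  rows="0,0,0.003,0,0\n0,0,0.003,0,0\n0,0,0.002,0,0",
)

```text
time: 11.3
tool_pos: [0.5662, -0.3035, 0.0462]
ee_rot: [-0.0, 0.0, 1.0, 0.0]
contact_force: [-0.6, -2.7, -0.7]
gripper_width: 0.0003
gripper_force: 1.4
```

Emit:
jog_arm(
  rows="0,0,0.002,0,0\n0,0,0.002,0,0",
)

```text
time: 11.5
tool_pos: [0.5663, -0.2996, 0.0463]
ee_rot: [-0.0, 0.0, 1.0, -0.0]
contact_force: [-0.8, -3.7, 0.1]
gripper_width: -0.0003
gripper_force: 1.7
```

Emit:
jog_arm(
  rows="0,0,0.001,0,0\n0,0,0.001,0,0",
)

```text
time: 11.7
tool_pos: [0.5663, -0.2976, 0.0463]
ee_rot: [-0.0, 0.0, 1.0, -0.0]
contact_force: [-0.8, -4.5, -1.0]
gripper_width: -0.0001
gripper_force: 1.7
```

Emit:
jog_arm(
  rows="0,0,-0.015,0,0\n0,0,0,-0.05,0\n0,0,0,-0.047,0\n0,0.032,0.0365,0,0\n0,0.032,0.0365,0,0\n0,0.036,0.0365,0,0\n0,0,0,0.05,0\n0,0,0,0.05,0",
)

```text
time: 12.5
tool_pos: [0.4687, -0.2049, 0.0449]
ee_rot: [0.003, -0.0, 1.0, -0.001]
contact_force: [0.8, -0.7, -0.9]
gripper_width: -0.0001
gripper_force: 0.0
```

Emit:
jog_arm(
  rows="0,0,0,0.02,0\n0,0,0,0,0\n0,-0.01,0,0,0\n0,-0.01,0,0,0\n0,-0.005,0,0,0\n0,-0.005,0,0,0\n0,-0.005,0,0,0\n0,0,0,0,0",
)

```text
time: 13.3
tool_pos: [0.5032, -0.2042, 0.0237]
ee_rot: [0.0, -0.0, 1.0, -0.0]
contact_force: [0.1, 1.0, -0.2]
gripper_width: -0.0
gripper_force: 0.0
```

Emit:
jog_arm(
  rows="0,-0.003,0,0,0\n0,-0.003,0,0,0\n0,-0.002,0,0,0\n0,-0.001,0,0,0",
)

```text
time: 13.7
tool_pos: [0.5114, -0.2041, 0.0233]
ee_rot: [-0.0, 0.0, 1.0, -0.0]
contact_force: [0.4, -0.1, 0.9]
gripper_width: 0.0
gripper_force: 0.0
```

Emit:
jog_arm(
  rows="0,-0.001,0,0,0\n0,-0.001,0,0,0",
)

```text
time: 13.9
tool_pos: [0.5131, -0.204, 0.0232]
ee_rot: [-0.0, 0.0, 1.0, 0.0]
contact_force: [-0.9, 0.5, -0.3]
gripper_width: -0.0003
gripper_force: 0.7
```

Emit:
jog_arm(
  rows="0,-0.001,0,0,0\n0,0,0,0,0",
)

```text
time: 14.1
tool_pos: [0.5143, -0.204, 0.0233]
ee_rot: [-0.0, 0.0, 1.0, 0.0]
contact_force: [-0.3, -0.5, -0.1]
gripper_width: 0.0002
gripper_force: 0.4
```

Emit:
jog_arm(
  rows="0,-0.001,0,0,0\n0,0,0,0,0",
)

```text
time: 14.3
tool_pos: [0.5149, -0.204, 0.0232]
ee_rot: [-0.0, 0.0, 1.0, 0.0]
contact_force: [-4.0, -0.4, -1.4]
gripper_width: -0.0001
gripper_force: 1.6
```

Emit:
jog_arm(
  rows="0,-0.001,0,0,0\n0,0,0,0,0",
)

```text
time: 14.5
tool_pos: [0.5151, -0.2038, 0.0231]
ee_rot: [-0.001, 0.0, 1.0, 0.0]
contact_force: [-7.3, -1.9, 2.7]
gripper_width: 0.0002
gripper_force: 4.1
```

Emit:
jog_arm(
  rows="0,-0.001,0,0,0\n0,0,0,0,0",
)

```text
time: 14.7
tool_pos: [0.5152, -0.2037, 0.023]
ee_rot: [-0.002, 0.0, 1.0, 0.001]
contact_force: [-13.9, -2.5, 5.0]
gripper_width: -0.0001
gripper_force: 6.7
```

Emit:
jog_arm(
  rows="0,0.035,0,0,0\n0,0,0,-0.05,0\n0,0,0,-0.05,0\n0,0,0,-0.05,0\n0,-0.028,-0.038,-0.05,0\n0,-0.028,-0.038,0,0\n0,-0.028,-0.038,0,0\n0,0,0,0,0",
)

```text
time: 15.5
tool_pos: [0.562, -0.3122, 0.2101]
ee_rot: [0.002, 0.001, 1.0, -0.001]
contact_force: [0.6, -0.3, -0.3]
gripper_width: -0.0001
gripper_force: 0.0
```

```bash
python3 -c "
from h import *
st,a=snap('jig4');print(st['tool_pos'])
t=cv2.imread('pics/jig4.png')
snap('jig4t','top');snap('jig4s','side')
s=cv2.imread('pics/jig4s.png')[235:325,265:385]
z=np.zeros((600,800,3),np.uint8);z[:420,:560]=t;z[420:,:240]=cv2.resize(s,(240,180));b=cv2.imread('pics/jig4t.png')[185:270,305:415]
z[420:,240:473]=cv2.resize(b,(233,180))
cv2.imwrite('pics/v5.png',z)"
```

```text
[ 0.56203119 -0.31222555  0.2101259 ]
```

View pics/v5.png

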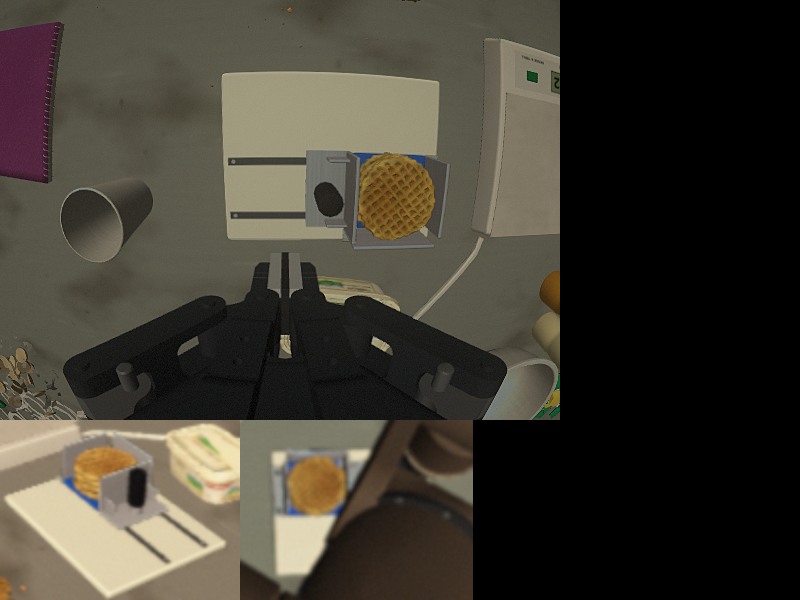

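The stack now sits in the corner: the top waffle is at (397,196), against the back stop at row 240 and the side stop at column 437. The guide plate is at column 358 and the post top near (332,210). Next I'll check this in numbers.

```bash
python3 - <<'E'
from h import *
import pickle
s=pickle.load(open('pics/jig4.pkl','rb')); b=cv2.imread('pics/jig4.png')
m=cv2.inRange(cv2.cvtColor(b,40),(8,90,50),(28,255,255)); m[:130]=0;m[260:]=0;m[:,:340]=0;m[:,450:]=0
m=cv2.morphologyEx(m,cv2.MORPH_OPEN,np.ones((3,3)))
c=max(cv2.findContours(m,0,2)[0],key=cv2.contourArea); x,y,w,h=cv2.boundingRect(c); print(x,y,w,h)
f=lambda u,v,z:np.round(plane('wrist',(u,v),z,s),4)
print('waf -y,+y',f(x,196,.055),f(x+w,196,.055),'front,back',f(397,y,.055),f(397,y+h,.055))
W=np.array([plane('wrist',p[0],.057,s)[:2] for p in c]); print(cv2.minEnclosingCircle(W.astype(np.float32)))
print('post',f(332,210,.078),f(335,212,.078))
g=cv2.cvtColor(b,cv2.COLOR_BGR2GRAY)
for r in(170,190,210,225): print(r,'g',g[r,340:366].tolist(),'s',g[r,428:452].tolist())
print('col',g[232:254,375].tolist(),g[232:254,410].tolist())
k=cv2.inRange(g,0,45); k[:165]=0;k[225:]=0;k[:,:308]=0;k[:,350:]=0; ys,xs=np.nonzero(k); print('black',xs.min(),xs.max(),ys.min(),ys.max(),[ (r,xs[ys==r].min(),xs[ys==r].max()) for r in range(ys.min(),ys.max()+1,6)])
for cc in(355,358,360,440,443,446,448): print(cc,f(cc,200,.068),f(cc,200,.072))
E
```

```text
358 152 77 88
waf -y,+y [ 0.5639 -0.244   0.055 ] [ 0.5631 -0.1618  0.055 ] front,back [ 0.5203 -0.2074  0.055 ] [ 0.6101 -0.199   0.055 ]
((0.5635190606117249, -0.20677953958511353), 0.047354117035865784)
post [ 0.5709 -0.2723  0.078 ] [ 0.5727 -0.2695  0.078 ]
170 g [107, 113, 113, 106, 110, 106, 73, 69, 72, 73, 69, 69, 70, 72, 71, 71, 94, 124, 113, 90, 104, 105, 89, 94, 98, 108] s [65, 71, 68, 69, 71, 68, 70, 69, 69, 70, 71, 70, 68, 69, 71, 68, 64, 66, 87, 117, 115, 87, 84, 90]
190 g [111, 109, 105, 106, 97, 77, 67, 70, 73, 69, 70, 67, 72, 69, 68, 95, 115, 112, 94, 66, 88, 108, 119, 107, 88, 73] s [79, 90, 105, 108, 107, 98, 64, 69, 69, 65, 67, 68, 70, 69, 66, 64, 85, 120, 108, 82, 89, 90, 89, 90]
210 g [26, 48, 99, 107, 77, 65, 67, 67, 70, 68, 68, 70, 69, 57, 111, 112, 106, 87, 52, 120, 124, 120, 111, 102, 102, 94] s [95, 99, 112, 109, 71, 66, 70, 69, 69, 71, 71, 73, 67, 66, 111, 117, 101, 81, 89, 90, 88, 88, 88, 89]
225 g [117, 115, 117, 115, 116, 120, 102, 77, 68, 72, 68, 66, 57, 107, 115, 107, 89, 38, 61, 61, 61, 57, 68, 64, 56, 83] s [70, 70, 68, 70, 69, 69, 68, 70, 72, 70, 6
[... 183 characters left out ...]
 90, 92, 94, 96, 93, 87, 108, 120, 111, 74, 89, 90, 90, 88, 88]
black 314 342 182 216 [(182, np.int64(325), np.int64(325)), (188, np.int64(315), np.int64(335)), (194, np.int64(314), np.int64(339)), (200, np.int64(316), np.int64(341)), (206, np.int64(318), np.int64(342)), (212, np.int64(321), np.int64(339))]
355 [ 0.5643 -0.2496  0.068 ] [ 0.5632 -0.2505  0.072 ]
358 [ 0.5643 -0.2468  0.068 ] [ 0.5632 -0.2477  0.072 ]
360 [ 0.5643 -0.2449  0.068 ] [ 0.5632 -0.2458  0.072 ]
440 [ 0.5638 -0.1622  0.068 ] [ 0.5627 -0.1644  0.072 ]
443 [ 0.5638 -0.1588  0.068 ] [ 0.5627 -0.161   0.072 ]
446 [ 0.5637 -0.1553  0.068 ] [ 0.5627 -0.1575  0.072 ]
448 [ 0.5637 -0.153   0.068 ] [ 0.5626 -0.1552  0.072 ]
```

Emit:
jog_arm(
  rows="0,0,0,0.05,0\n0,0,0,0.05,0\n0,0,0,0.05,0\n0,0,0,0.01,0\n0,0,0.006,0,0\n0,0,0.004,0,0\n0,0,0,0,0",
)

```text
time: 16.35
tool_pos: [0.5599, -0.2976, 0.0523]
ee_rot: [0.001, -0.0, 1.0, -0.001]
contact_force: [1.0, -0.2, 0.2]
gripper_width: 0.0001
gripper_force: 0.0
```

Emit:
jog_arm(
  rows="0,0,0.001,0,0\n0,0,0,0,0",
)

```text
time: 16.55
tool_pos: [0.5595, -0.2971, 0.0512]
ee_rot: [0.001, 0.0, 1.0, -0.001]
contact_force: [0.9, -1.1, 0.7]
gripper_width: -0.0001
gripper_force: 0.3
```

Emit:
jog_arm(
  rows="0,0,0.001,0,0\n0,0,0,0,0",
)

```text
time: 16.75
tool_pos: [0.559, -0.2961, 0.0502]
ee_rot: [0.0, 0.0, 1.0, -0.0]
contact_force: [0.1, -1.9, 1.5]
gripper_width: -0.0001
gripper_force: 1.4
```

Emit:
jog_arm(
  rows="0,0,0.001,0,0\n0,0,0,0,0",
)

```text
time: 16.95
tool_pos: [0.5588, -0.295, 0.0498]
ee_rot: [0.0, 0.0, 1.0, -0.0]
contact_force: [0.6, -4.2, 3.6]
gripper_width: -0.0001
gripper_force: 2.0
```

Emit:
jog_arm(
  rows="0,0,0.001,0,0\n0,0,0,0,0",
)

```text
time: 17.15
tool_pos: [0.5589, -0.2944, 0.0498]
ee_rot: [0.0, 0.0, 1.0, -0.0]
contact_force: [-1.5, -8.2, 4.9]
gripper_width: -0.0001
gripper_force: 4.1
```

Emit:
jog_arm(
  rows="0,0,0.001,0,0\n0,0,0,0,0",
)

```text
time: 17.35
tool_pos: [0.5589, -0.294, 0.0499]
ee_rot: [0.0, 0.0, 1.0, -0.001]
contact_force: [-1.8, -13.1, 2.5]
gripper_width: 0.0001
gripper_force: 6.6
```

Emit:
jog_arm(
  rows="0,0,-0.02,0,0\n0,0,0,-0.05,0\n0,0,0,-0.05,0\n0,0,0,-0.05,0\n0,0,0,-0.02,0\n0,0,0,0,0",
)

```text
time: 17.95
tool_pos: [0.56, -0.3143, 0.2233]
ee_rot: [0.002, 0.0, 1.0, -0.001]
contact_force: [-0.1, 0.6, -0.2]
gripper_width: 0.0002
gripper_force: 0.0
```

```bash
cat > chk.py <<'E'
from h import *
import sys,pickle
s,_=snap(sys.argv[1]); b=cv2.imread(f'pics/{sys.argv[1]}.png'); g=cv2.cvtColor(b,cv2.COLOR_BGR2GRAY)
ctr=lambda x,y,z:proj('wrist',(x,y,z),s)
f=lambda u,v,z:np.round(plane('wrist',(u,v),z,s),4)
u,v=map(int,ctr(.566,-.203,.057)); print(s['tool_pos'],u,v)
m=cv2.inRange(cv2.cvtColor(b,40),(8,90,50),(28,255,255)); k=np.zeros_like(m); k[v-60:v+60,u-55:u+55]=m[v-60:v+60,u-55:u+55]
m=cv2.morphologyEx(k,cv2.MORPH_OPEN,np.ones((3,3)))
c=max(cv2.findContours(m,0,2)[0],key=cv2.contourArea); x,y,w,h=cv2.boundingRect(c); print(x,y,w,h)
print('y',f(x,v,.055)[1],f(x+w,v,.055)[1],'x',f(u,y,.055)[0],f(u,y+h,.055)[0], 'front low',f(u,y,.025)[0])
for r in(v-8,v+8): 
    print(r,'g',[(c,int(g[r,c])) for c in range(u-46,u-28)],'s',[(c,int(g[r,c])) for c in range(u+38,u+56)])
cv2.imwrite('pics/crop_'+sys.argv[1]+'.png',cv2.resize(b[v-65:v+65,u-65:u+65],None,fx=4,fy=4,interpolation=2))
E
python3 chk.py jig5
```

```text
[ 0.55995019 -0.3142925   0.22331805] 395 197
359 153 72 83
y -0.2418 -0.1617 x 0.5207 0.6088 front low 0.5241
189 g [(349, 68), (350, 70), (351, 72), (352, 66), (353, 69), (354, 69), (355, 67), (356, 77), (357, 119), (358, 114), (359, 97), (360, 85), (361, 103), (362, 76), (363, 72), (364, 80), (365, 80), (366, 84)] s [(433, 70), (434, 66), (435, 71), (436, 68), (437, 74), (438, 67), (439, 61), (440, 106), (441, 117), (442, 104), (443, 78), (444, 91), (445, 89), (446, 90), (447, 89), (448, 89), (449, 89), (450, 88)]
205 g [(349, 72), (350, 71), (351, 66), (352, 69), (353, 68), (354, 69), (355, 70), (356, 117), (357, 113), (358, 95), (359, 95), (360, 128), (361, 111), (362, 105), (363, 100), (364, 89), (365, 70), (366, 66)] s [(433, 69), (434, 70), (435, 68), (436, 69), (437, 67), (438, 95), (439, 121), (440, 108), (441, 74), (442, 91), (443, 88), (444, 86), (445, 88), (446, 87), (447, 88), (448, 87), (449, 88), (450, 88)]
```

```bash
python3 - <<'E'
from h import *
import pickle
s=pickle.load(open('pics/jar1.pkl','rb'))
for n,x,y in(('lidL',57,150),('lidR',340,95),('wallL',95,310),('wallL2',120,420),('wallR',395,340),('footL',150,490),('footbot',230,515),('lidtop L',60,130),('lidtopR',330,62)):
    p=plane('wrist',(200+x/5,160+y/5),.031,s); print(n,np.round(p,4))
# foot/lid in the other views
s5=pickle.load(open('pics/jig5.pkl','rb'))
t=cv2.imread('pics/jig4t.png'); d=cv2.imread('pics/jig4s.png')
for n,P in(('top',(.43,.25,.031)),('side',(.43,.25,.031))): print(n,proj(n,P),proj(n,(.422,.29,.031)),proj(n,(.43,.208,.031)))
z=cv2.cvtColor(t,40); m=cv2.inRange(z,(40,60,20),(95,255,200)); k=np.zeros_like(m);k[250:285,170:195]=m[250:285,170:195]; ys,xs=np.nonzero(k);print(xs.mean(),ys.mean(),ys.min(),ys.max(),xs.min(),xs.max())
g=cv2.cvtColor(t,cv2.COLOR_BGR2GRAY); print(g[258:275:4,200:218].tolist())
E
```

```text
lidL [0.3895 0.2826 0.031 ]
lidR [0.4521 0.2944 0.031 ]
wallL [0.396  0.2456 0.031 ]
wallL2 [0.4    0.2188 0.031 ]
wallR [0.4636 0.2387 0.031 ]
footL [0.406  0.2011 0.031 ]
footbot [0.4246 0.1948 0.031 ]
lidtop L [0.3904 0.2871 0.031 ]
lidtopR [0.4501 0.3016 0.031 ]
top [195.84453937 263.31882931] [182.87272694 266.22982546] [209.44192527 262.98935074]
side [207.18421639 215.95366427] [200.77215613 212.42330015] [211.89296981 220.38723708]
181.93150684931507 268.09589041095893 258 277 179 186
[[174, 176, 184, 190, 182, 164, 144, 138, 134, 128, 120, 120, 120, 122, 122, 122, 124, 122], [197, 192, 189, 193, 191, 179, 157, 141, 136, 137, 131, 122, 120, 123, 123, 121, 121, 123], [195, 194, 190, 193, 195, 194, 177, 156, 142, 130, 127, 125, 122, 123, 124, 122, 124, 122], [218, 214, 206, 198, 196, 196, 195, 188, 175, 160, 137, 125, 122, 122, 124, 123, 120, 115], [187, 177, 162, 146, 138, 138, 137, 132, 128, 122, 123, 123, 122, 122, 123, 115, 93, 60]]
```

Emit:
jog_arm(
  rows="0,0,0,0,0.1384\n0,0,0,0,0.1384\n0,0,0,0,0.1384\n0,0,0,0,0.1384\n0,0,0,0,0.1384\n0,0,0,0,0.1384\n0,0,0,0,0.1384\n0,0,0,0,0.1384",
)

```text
time: 18.8
tool_pos: [0.5576, -0.3126, 0.2176]
ee_rot: [-0.002, 0.528, 0.849, 0.0]
contact_force: [-0.0, -0.4, 0.1]
gripper_width: 0.0003
gripper_force: 0.0
```

Emit:
jog_arm(
  rows="0,0,0,0,0.1384\n0,0,0,0,0.1384\n0.076,0.05,-0.002,0,0\n0.076,0.05,-0.002,0,0\n0.076,0.05,-0.002,0,0\n0.076,0.05,-0.002,0,0\n0.076,0.05,-0.002,0,0\n0.076,0.05,-0.002,0,0",
)

```text
time: 19.6
tool_pos: [0.4896, -0.0189, 0.2182]
ee_rot: [-0.001, 0.638, 0.77, -0.001]
contact_force: [0.6, 0.1, -0.4]
gripper_width: 0.076
gripper_force: 0.0
```

Emit:
jog_arm(
  rows="0.076,0.05,-0.002,0,0\n0.076,0.05,-0.002,0,0\n0.076,0.05,-0.002,0,0\n0.076,0.05,-0.002,0,0\n0.076,0.05,-0.002,0,0\n0.076,0.05,-0.002,0,0\n0.076,0,0,0,0\n0.076,0,0,0,0",
)

```text
time: 20.4
tool_pos: [0.4227, 0.2724, 0.2182]
ee_rot: [-0.001, 0.637, 0.771, -0.001]
contact_force: [-0.1, -0.5, 0.0]
gripper_width: 0.0759
gripper_force: 0.0
```

```bash
python3 - <<'E'
from h import *
s,_=snap('jar2'); b=cv2.imread('pics/jar2.png')
m=cv2.inRange(cv2.cvtColor(b,40),(50,80,20),(90,255,200)); m=cv2.morphologyEx(m,cv2.MORPH_OPEN,np.ones((3,3)))
c=max(cv2.findContours(m,0,2)[0],key=cv2.contourArea); r=cv2.minAreaRect(c); print(s['tool_pos'],cv2.boundingRect(c),r)
for q in cv2.boxPoints(r): print(q,np.round(plane('wrist',q,.031,s),4))
w,x,y,z=s['ee_rot']; M=R.from_quat([x,y,z,w]).as_matrix()
print('tape?',np.round(M,3).tolist())
for P in((.4204,.2935,.031),(.424,.272,.031),(.4355,.211,.031)): print(proj('wrist',P,s), M.T@(np.array(P)-s['tool_pos']))
E
```

```text
[0.42272378 0.27238287 0.21818807] (258, 167, 57, 16) ((285.7860412597656, 175.2803497314453), (56.419124603271484, 13.619707107543945), 3.2397000789642334)
[257.2367  180.48509] [0.3922 0.2712 0.031 ]
[258.0064  166.88716] [0.3906 0.2854 0.031 ]
[314.3354 170.0756] [0.448  0.2931 0.031 ]
[313.56567 183.67354] [0.4502 0.2789 0.031 ]
tape? [[-0.188, 0.982, -0.003], [0.982, 0.188, -0.001], [-0.001, -0.003, -1.0]]
[288.07263163 164.55170822] [0.02135226 0.00222326 0.18716262]
[287.52968944 185.33692716] [-0.00044097  0.00170897  0.18718449]
[287.20639884 241.03512105] [-0.06251519  0.00151284  0.18724322]
```

Emit:
jog_arm(
  rows="0.076,0,0.001,0.05,0.04\n0.076,0,0,0.05,0\n0.076,0,0,0.05,0\n0.076,0,0,0.03,0\n0.076,0,0,0.02,0\n0.076,0,0,0,0",
)

```text
time: 21.05
tool_pos: [0.4235, 0.2695, 0.017]
ee_rot: [-0.001, 0.654, 0.756, -0.003]
contact_force: [0.6, 0.1, 0.7]
gripper_width: 0.0759
gripper_force: 0.0
```

Emit:
jog_arm(
  rows="0.076,0,0,0.007,0\n0.076,0,0,0,0\n0.03,0,0,0,0\n0.03,0,0,0,0\n0.03,0,0,0,0",
  squeeze=25,
)

```text
time: 21.55
tool_pos: [0.4255, 0.2722, 0.0141]
ee_rot: [0.0, 0.653, 0.757, 0.001]
contact_force: [1.0, -4.8, 8.4]
gripper_width: 0.0657
gripper_force: 25.4
```

Emit:
jog_arm(
  rows="0.03,-0.006,0,-0.008,0\n0.03,-0.006,0,-0.007,0\n0.03,-0.008,0,-0.006,0\n0.03,-0.008,0,-0.005,0\n0.03,0,0,0,0",
)

```text
time: 22.05
tool_pos: [0.4293, 0.2435, 0.0395]
ee_rot: [0.0, 0.654, 0.757, 0.0]
contact_force: [0.1, 0.3, -3.0]
gripper_width: 0.065
gripper_force: 28.4
```

Emit:
jog_arm(
  rows="0.03,-0.009,0,-0.0035,0\n0.03,-0.009,0,-0.003,0\n0.03,-0.0095,0,-0.001,0\n0.03,-0.0095,0,-0.0005,0\n0.03,0,0,0,0",
)

```text
time: 22.55
tool_pos: [0.4343, 0.2066, 0.0466]
ee_rot: [-0.0, 0.654, 0.757, -0.0]
contact_force: [-0.3, 0.6, -3.4]
gripper_width: 0.0651
gripper_force: 28.6
```

```bash
python3 - <<'E'
from h import *
s,_=snap('jar3'); snap('jar3s','side'); b=cv2.imread('pics/jar3.png')
m=cv2.inRange(cv2.cvtColor(b,40),(50,80,20),(90,255,200)); m=cv2.morphologyEx(m,cv2.MORPH_OPEN,np.ones((3,3)))
c=max(cv2.findContours(m,0,2)[0],key=cv2.contourArea); print(cv2.minAreaRect(c),cv2.boundingRect(c))
E
```

```text
((283.1941223144531, 265.62353515625), (92.19544982910156, 151.52593994140625), 77.47119140625) (207, 216, 152, 95)
```

Emit:
jog_arm(
  rows="0.06,0,0,-0.006,0\n0.06,0,0,0,0\n0.06,0,0,0,0",
  squeeze=20,
)

```text
time: 22.95
tool_pos: [0.4345, 0.2082, 0.0529]
ee_rot: [0.0, 0.653, 0.757, 0.0]
contact_force: [-0.7, 0.7, -2.9]
gripper_width: 0.0655
gripper_force: 28.6
```

Emit:
jog_arm(
  rows="0.0645,0,0,0,0\n0.0645,0,0,0,0\n0.0645,0,0,0,0",
)

```text
time: 23.25
tool_pos: [0.4342, 0.2079, 0.0526]
ee_rot: [-0.0, 0.653, 0.757, -0.0]
contact_force: [0.8, 0.2, -2.9]
gripper_width: 0.0651
gripper_force: 28.6
```

```bash
cat > lid.py <<'E'
from h import *
import sys
s,_=snap(sys.argv[1]); b=cv2.imread(f'pics/{sys.argv[1]}.png')
m=cv2.inRange(cv2.cvtColor(b,40),(50,80,20),(90,255,200)); m=cv2.morphologyEx(m,cv2.MORPH_OPEN,np.ones((3,3)))
c=max(cv2.findContours(m,0,2)[0],key=cv2.contourArea); print('lid',cv2.boundingRect(c),cv2.contourArea(c))
E
python3 lid.py j4
```

```text
lid (207, 216, 152, 95) 9649.5
```

Emit:
jog_arm(
  rows="0.0653,0,0,0,0\n0.0653,0,0,0,0",
  squeeze=20,
)

```text
time: 23.5
tool_pos: [0.4343, 0.2078, 0.0526]
ee_rot: [-0.0, 0.653, 0.757, -0.0]
contact_force: [0.4, 0.2, -3.4]
gripper_width: 0.065
gripper_force: 26.6
```

Emit:
jog_arm(
  rows="0.0657,0,0,0,0\n0.0657,0,0,0,0",
  squeeze=20,
)

```text
time: 23.7
tool_pos: [0.4343, 0.2078, 0.0527]
ee_rot: [-0.0, 0.653, 0.757, -0.0]
contact_force: [-0.5, -1.0, -2.5]
gripper_width: 0.0659
gripper_force: 20.5
```

```bash
python3 lid.py j5
```

```text
lid (207, 215, 152, 98) 10037.0
```

Emit:
jog_arm(
  rows="0.066,0,0,0,0\n0.066,0,0,0,0",
  squeeze=20,
)

```text
time: 23.95
tool_pos: [0.4343, 0.2078, 0.0527]
ee_rot: [-0.0, 0.653, 0.757, 0.0]
contact_force: [-0.3, 0.8, -2.9]
gripper_width: 0.0663
gripper_force: 16.4
```

```bash
python3 lid.py j6
```

```text
lid (206, 215, 153, 100) 10568.0
```

Emit:
jog_arm(
  rows="0.0663,0,0,0,0\n0.0663,0,0,0,0",
  squeeze=20,
)

```text
time: 24.2
tool_pos: [0.4343, 0.2078, 0.0527]
ee_rot: [-0.0, 0.653, 0.757, 0.0]
contact_force: [-0.1, 0.3, -2.8]
gripper_width: 0.0662
gripper_force: 12.7
```

```bash
python3 lid.py j7
```

```text
lid (205, 213, 155, 110) 12124.0
```

Emit:
jog_arm(
  rows="0.0663,0,0,0,0\n0.0663,0,0,0,0\n0.0663,0,0,0,0\n0.0663,0,0,0,0",
  squeeze=20,
)

```text
time: 24.65
tool_pos: [0.4343, 0.2078, 0.0527]
ee_rot: [0.0, 0.653, 0.757, -0.0]
contact_force: [0.8, -0.3, -2.2]
gripper_width: 0.0662
gripper_force: 12.7
```

```bash
python3 lid.py j8
```

```text
lid (205, 213, 155, 109) 12086.0
```

Emit:
jog_arm(
  rows="0.0665,0,0,0,0\n0.0665,0,0,0,0\n0.0665,0,0,0,0",
  squeeze=20,
)

```text
time: 25.0
tool_pos: [0.4343, 0.2079, 0.0527]
ee_rot: [0.0, 0.653, 0.757, 0.0]
contact_force: [0.2, -0.3, -2.4]
gripper_width: 0.0668
gripper_force: 10.7
```

```bash
python3 lid.py j9
```

```text
lid (204, 210, 158, 129) 14733.0
```

Emit:
jog_arm(
  rows="0.0667,0,0,0,0\n0.0667,0,0,0,0\n0.0667,0,0,0,0",
  squeeze=20,
)

```text
time: 25.35
tool_pos: [0.4343, 0.2078, 0.0527]
ee_rot: [0.0, 0.653, 0.757, 0.0]
contact_force: [0.8, -0.1, -2.5]
gripper_width: 0.0667
gripper_force: 9.1
```

```bash
python3 lid.py j10
```

```text
lid (201, 210, 163, 149) 17256.0
```

Emit:
jog_arm(
  rows="0.0669,0,0,0,0\n0.0669,0,0,0,0\n0.0669,0,0,0,0",
  squeeze=20,
)

```text
time: 25.7
tool_pos: [0.4343, 0.2078, 0.0527]
ee_rot: [-0.0, 0.653, 0.757, -0.0]
contact_force: [0.1, 0.1, -2.7]
gripper_width: 0.0668
gripper_force: 7.6
```

```bash
python3 lid.py j11
```

```text
lid (200, 214, 165, 145) 16985.5
```

Emit:
jog_arm(
  rows="0.0671,0,0,0,0\n0.0671,0,0,0,0\n0.0671,0,0,0,0",
  squeeze=20,
)

```text
time: 26.05
tool_pos: [0.4343, 0.2078, 0.0527]
ee_rot: [0.0, 0.653, 0.757, 0.0]
contact_force: [0.8, -0.2, -2.8]
gripper_width: 0.0669
gripper_force: 6.3
```

```bash
python3 lid.py j12
python3 - <<'E'
from h import *
import pickle
s=pickle.load(open('pics/j12.pkl','rb')); w,x,y,z=s['ee_rot']; M=R.from_quat([x,y,z,w]).as_matrix()
u,v=M[:,0],M[:,1]; k=np.array([0,0,1.]); G=s['tool_pos']+k*.0262
for th in range(0,100,15):
    t=np.radians(th); a=np.cos(t)*u+np.sin(t)*k; r=-np.sin(t)*u+np.cos(t)*k
    P=[proj('wrist',G+a*q-.009*r+.0315*(np.cos(p)*r+np.sin(p)*v),s) for p in np.linspace(0,6.28,40) for q in(.012,.022)]
    print(th,cv2.boundingRect(np.array(P,np.float32)))
b=cv2.imread('pics/j12.png')
snap('j12s','side'); d=cv2.imread('pics/j12s.png')[150:260,150:270]
Z=np.zeros((420,800,3),np.uint8);Z[:,:400]=b[:,80:480];Z[:366,400:]=cv2.resize(d,(400,366));cv2.imwrite('pics/v6.png',Z)
E
```

```text
lid (200, 225, 166, 136) 15790.0
0 (211, 214, 154, 86)
15 (208, 199, 160, 120)
30 (204, 188, 167, 147)
45 (202, 183, 172, 164)
60 (200, 184, 176, 176)
75 (198, 196, 180, 172)
90 (197, 209, 182, 162)
```

Emit:
jog_arm(
  rows="0.0671,0,0,0.002,0\n0.0671,0,0,0.002,0\n0.0671,0,0,0.002,0",
)

```text
time: 26.45
tool_pos: [0.4343, 0.2078, 0.0464]
ee_rot: [-0.0, 0.653, 0.757, -0.0]
contact_force: [0.7, -0.1, -2.3]
gripper_width: 0.0673
gripper_force: 6.2
```

Emit:
jog_arm(
  rows="0.0671,0,0,0.002,0\n0.0671,0,0,0.001,0\n0.0671,0,0,0,0",
)

```text
time: 26.75
tool_pos: [0.4343, 0.2078, 0.0436]
ee_rot: [-0.0, 0.653, 0.757, -0.0]
contact_force: [-0.1, 0.0, -0.6]
gripper_width: 0.0671
gripper_force: 6.2
```

```bash
python3 lid.py j13
```

```text
lid (200, 223, 166, 138) 16004.5
```

View pics/v6.png

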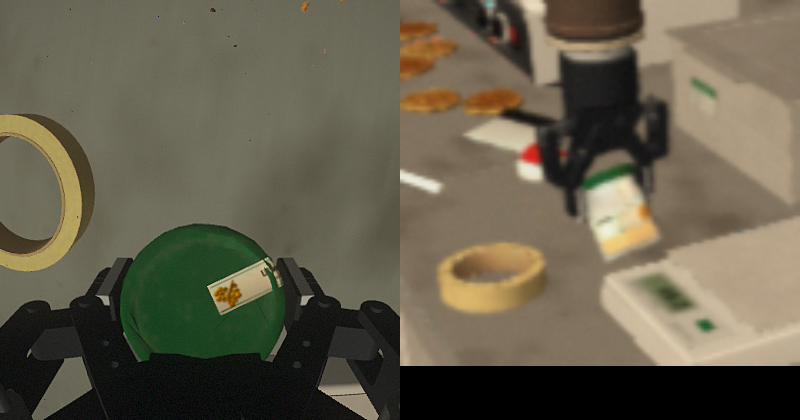

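The wrist view shows the green lid facing up, circled at about (203,290). The side view shows the jar hanging nearly upright at (620,215), leaning about 20°. The force shows the foot is on the bench, so I'll tip it a bit further and release.

Emit:
jog_arm(
  rows="0.0671,-0.004,0,0.002,0\n0.0671,-0.004,0,0.003,0\n0.0671,0,0,0,0",
)

```text
time: 27.1
tool_pos: [0.4363, 0.1997, 0.0389]
ee_rot: [0.0, 0.653, 0.757, 0.001]
contact_force: [1.7, -0.9, 6.3]
gripper_width: 0.0672
gripper_force: 6.0
```

Emit:
jog_arm(
  rows="0.07,0,0,0,0\n0.075,0,0,0,0\n0.085,0,0,0,0\n0.085,0,0,0,0\n0.085,0,0,0,0\n0.085,0,0,0,0",
)

```text
time: 27.7
tool_pos: [0.4354, 0.1999, 0.0386]
ee_rot: [-0.0, 0.653, 0.757, -0.0]
contact_force: [0.2, -0.7, 0.4]
gripper_width: 0.085
gripper_force: 0.0
```

Emit:
jog_arm(
  rows="0.085,0,0,-0.04,0\n0.085,0,0,-0.05,0\n0.085,0,0,-0.05,0\n0.085,-0.03,0,-0.02,0\n0.085,0,0,0,0",
)

```text
time: 28.2
tool_pos: [0.4416, 0.1691, 0.2018]
ee_rot: [0.002, 0.654, 0.757, 0.002]
contact_force: [-1.1, 0.4, -0.3]
gripper_width: 0.0849
gripper_force: 0.0
```

```bash
python3 - <<'E'
from h import *
s,_=snap('k1'); snap('k1s','side');b=cv2.imread('pics/k1.png')
m=cv2.inRange(cv2.cvtColor(b,40),(50,80,20),(90,255,200)); m=cv2.morphologyEx(m,cv2.MORPH_OPEN,np.ones((3,3)))
c=max(cv2.findContours(m,0,2)[0],key=cv2.contourArea); h=cv2.convexHull(c)
W=np.array([plane('wrist',p[0],.084,s)[:2] for p in h],np.float32); print(s['tool_pos'],cv2.boundingRect(c),cv2.minEnclosingCircle(W),cv2.fitEllipse(W))
d=cv2.imread('pics/k1s.png'); hs=cv2.cvtColor(d,40); k=cv2.inRange(hs,(45,60,20),(95,255,200)); z=np.zeros_like(k); z[190:235,190:235]=k[190:235,190:235]
ys,xs=np.nonzero(z); print('side',len(xs),xs.mean(),ys.mean(),xs.min(),xs.max(),ys.min(),ys.max())
P=cv2.minEnclosingCircle(W)[0]
for zz in(.04,.06,.079,.084): print(zz,proj('side',(*P,zz)))
print('tri',tri([ray('wrist',proj('wrist',(*P,.084),s),s),ray('side',(xs.mean(),ys.mean()))]))
E
```

```text
[0.44156369 0.16910782 0.20184327] (248, 172, 73, 71) ((0.4409099817276001, 0.16473087668418884), 0.031675633043050766) ((0.44106781482696533, 0.16456210613250732), (0.0610882043838501, 0.06285151839256287), 20.259119033813477)
side 139 219.24460431654677 211.89928057553956 211 229 207 216
0.04 [219.83658048 221.97441405]
0.06 [219.39397159 216.52232239]
0.079 [218.96790495 211.27399939]
0.084 [218.85486358 209.88154681]
tri [0.44109097 0.16289222 0.07744374]
```

Emit:
jog_arm(
  rows="0.085,-0.0045,-0.001,0.05,0\n0.085,0,0,0.05,0\n0.085,0,0,0.05,0\n0.085,0,0,0.01,0\n0.085,0,0,0,0\n0.085,0,0,0,0",
)

```text
time: 28.9
tool_pos: [0.44, 0.1661, 0.04]
ee_rot: [0.0, 0.653, 0.757, 0.0]
contact_force: [0.1, 0.6, 0.8]
gripper_width: 0.0849
gripper_force: 0.0
```

Emit:
jog_arm(
  rows="0.085,-0.0015,0.001,0,0\n0.072,0,0,0,0\n0.06,0,0,0,0\n0.06,0,0,0,0\n0.06,0,0,0,0\n0.06,0,0,0,0",
  squeeze=30,
)

```text
time: 29.5
tool_pos: [0.4421, 0.1647, 0.0407]
ee_rot: [0.001, 0.653, 0.757, 0.001]
contact_force: [-1.2, -1.4, 22.0]
gripper_width: 0.066
gripper_force: 27.4
```

Emit:
jog_arm(
  rows="0.06,0,0,-0.01,0\n0.06,0,0,0,0",
)

```text
time: 29.7
tool_pos: [0.4415, 0.1645, 0.0504]
ee_rot: [0.001, 0.653, 0.757, 0.001]
contact_force: [0.4, 1.3, -2.6]
gripper_width: 0.0655
gripper_force: 33.9
```

Emit:
jog_arm(
  rows="0.06,0,0,-0.03,0\n0.06,0,0,-0.04,0\n0.06,0,0,-0.04,0\n0.06,-0.02,0.003,-0.02,0\n0.06,-0.036,0.0066,0,0\n0.06,-0.036,0.0066,0,0\n0.06,-0.036,0.0066,0,0\n0.06,-0.036,0.0066,0,0",
)

```text
time: 30.5
tool_pos: [0.4939, 0.0049, 0.1792]
ee_rot: [0.0, 0.653, 0.757, 0.0]
contact_force: [0.6, -0.2, -3.0]
gripper_width: 0.0652
gripper_force: 35.7
```

Emit:
jog_arm(
  rows="0.06,-0.036,0.0066,0,0\n0.06,-0.036,0.0066,0,0\n0.06,-0.036,0.0066,0,0\n0.06,-0.036,0.0066,0,0\n0.06,-0.036,0.0066,0,0\n0.06,-0.024,0.004,0,0\n0.06,-0.0136,0.0027,0,0\n0.06,0,0,0,0",
)

```text
time: 31.3
tool_pos: [0.565, -0.2044, 0.1788]
ee_rot: [0.0, 0.654, 0.756, -0.0]
contact_force: [-0.7, 0.1, -2.3]
gripper_width: 0.0656
gripper_force: 35.7
```

Emit:
jog_arm(
  rows="0.06,0,0,0,0\n0.06,0,0,0,0",
)

```text
time: 31.5
tool_pos: [0.5643, -0.2019, 0.1788]
ee_rot: [-0.0, 0.653, 0.757, -0.0]
contact_force: [-0.4, 0.2, -2.7]
gripper_width: 0.0656
gripper_force: 35.7
```

Emit:
jog_arm(
  rows="0.06,-0.001,0.0015,0.03,0\n0.06,0,0,0.03,0\n0.06,0,0,0.01,0\n0.06,0,0,0.003,0\n0.06,0,0,0,0",
)

```text
time: 32.0
tool_pos: [0.5667, -0.2035, 0.1064]
ee_rot: [0.0, 0.653, 0.757, 0.0]
contact_force: [0.2, -0.0, -3.4]
gripper_width: 0.0651
gripper_force: 35.7
```

Emit:
jog_arm(
  rows="0.06,0,0,0.002,0\n0.06,0,0,0.002,0\n0.06,0,0,0,0",
)

```text
time: 32.3
tool_pos: [0.5667, -0.204, 0.1023]
ee_rot: [0.0, 0.653, 0.757, 0.0]
contact_force: [0.5, 0.0, -3.0]
gripper_width: 0.0652
gripper_force: 35.7
```

Emit:
jog_arm(
  rows="0.06,0,0,0.001,0\n0.06,0,0,0.001,0\n0.06,0,0,0,0",
)

```text
time: 32.6
tool_pos: [0.5664, -0.2039, 0.0998]
ee_rot: [-0.0, 0.653, 0.757, -0.0]
contact_force: [-0.2, -0.4, -3.0]
gripper_width: 0.0654
gripper_force: 35.7
```

Emit:
jog_arm(
  rows="0.06,0,0,0.001,0\n0.06,0,0,0,0",
)

```text
time: 32.8
tool_pos: [0.5664, -0.2039, 0.0988]
ee_rot: [-0.0, 0.653, 0.757, -0.0]
contact_force: [-0.4, -0.0, -2.6]
gripper_width: 0.0655
gripper_force: 35.7
```

Emit:
jog_arm(
  rows="0.06,0,0,0.001,0\n0.06,0,0,0,0",
)

```text
time: 33.0
tool_pos: [0.5664, -0.2038, 0.0977]
ee_rot: [-0.0, 0.653, 0.757, -0.0]
contact_force: [0.5, 0.9, -2.9]
gripper_width: 0.0651
gripper_force: 35.7
```

Emit:
jog_arm(
  rows="0.06,0,0,0.001,0\n0.06,0,0,0,0",
)

```text
time: 33.2
tool_pos: [0.5667, -0.2041, 0.0974]
ee_rot: [0.0, 0.653, 0.757, 0.0]
contact_force: [-2.0, -0.0, 6.1]
gripper_width: 0.0652
gripper_force: 36.5
```

Emit:
jog_arm(
  rows="0.06,0,0,0.001,0\n0.06,0,0,0,0",
)

```text
time: 33.4
tool_pos: [0.5669, -0.2044, 0.0972]
ee_rot: [0.001, 0.653, 0.757, 0.0]
contact_force: [-5.0, -1.0, 17.6]
gripper_width: 0.0657
gripper_force: 37.6
```

Emit:
jog_arm(
  rows="0.06,0,0,-0.0016,0\n0.06,0,0,0,0",
)

```text
time: 33.6
tool_pos: [0.5666, -0.2039, 0.0977]
ee_rot: [0.0, 0.653, 0.757, 0.0]
contact_force: [-0.7, 0.2, -3.1]
gripper_width: 0.0656
gripper_force: 35.7
```

Emit:
jog_arm(
  rows="0.06,0,0,0.0004,0\n0.0663,0,0,0,0\n0.067,0,0,0,0\n0.068,0,0,0,0\n0.07,0,0,0,0\n0.075,0,0,0,0\n0.085,0,0,0,0\n0.085,0,0,0,0",
  squeeze=20,
)

```text
time: 34.4
tool_pos: [0.5665, -0.2039, 0.0971]
ee_rot: [0.0, 0.653, 0.757, 0.0]
contact_force: [0.2, 0.0, 0.0]
gripper_width: 0.0851
gripper_force: 0.0
```

Emit:
jog_arm(
  rows="0.085,0,0,-0.02,0\n0.085,0,0,-0.04,0\n0.085,0,0,-0.05,0\n0.085,0,0,-0.04,0\n0.085,-0.04,-0.03,0,0\n0.085,-0.04,-0.03,0,0\n0.085,0,0,0,0\n0.085,0,0,0,0",
)

```text
time: 35.2
tool_pos: [0.5182, -0.2927, 0.2471]
ee_rot: [0.0, 0.654, 0.756, 0.0]
contact_force: [-0.1, 0.0, -0.0]
gripper_width: 0.085
gripper_force: 0.0
```

```bash
python3 - <<'E'
from h import *
s,_=snap('f1'); snap('f1s','side');snap('f1t','top');b=cv2.imread('pics/f1.png')
m=cv2.inRange(cv2.cvtColor(b,40),(50,80,20),(90,255,200)); m=cv2.morphologyEx(m,cv2.MORPH_OPEN,np.ones((3,3)))
c=max(cv2.findContours(m,0,2)[0],key=cv2.contourArea); h=cv2.convexHull(c)
W=np.array([plane('wrist',p[0],.141,s)[:2] for p in h],np.float32); print(s['tool_pos'],cv2.boundingRect(c),cv2.minEnclosingCircle(W),cv2.fitEllipse(W))
d=cv2.imread('pics/f1s.png'); k=cv2.inRange(cv2.cvtColor(d,40),(45,60,20),(95,255,200)); P=cv2.minEnclosingCircle(W)[0]
q=proj('side',(*P,.136)); print('exp',q,proj('side',(*P,.141))); x,y=map(int,q); z=np.zeros_like(k); z[y-25:y+25,x-28:x+28]=k[y-25:y+25,x-28:x+28]
ys,xs=np.nonzero(z); print('side',len(xs),xs.mean(),ys.mean(),xs.min(),xs.max(),ys.min(),ys.max())
f=lambda u,v,z:plane('wrist',(u,v),z,s)
for n,P in(('origin',(.566,-.203,.057)),('guidetop',(.566,-.246,.068)),('sidetop',(.566,-.1605,.072)),('backtop',(.6085,-.206,.072))): print(n,proj('wrist',P,s))
m=cv2.inRange(cv2.cvtColor(b,40),(8,90,50),(28,255,255))
cc=[(cv2.boundingRect(c)) for c in cv2.findContours(m,0,2)[0] if cv2.contourArea(c)>60]; print(cc)
E
```

```text
[ 0.51815452 -0.29273585  0.24714929] (322, 68, 78, 78) ((0.563780665397644, -0.20590847730636597), 0.031366221606731415) ((0.5638493299484253, -0.20563966035842896), (0.06092197448015213, 0.06278453767299652), 105.36640167236328)
exp [317.53773361 230.45938962] [317.60642368 228.76721907]
side 240 317.96666666666664 231.05833333333334 307 329 224 237
origin [345.05500878 106.37273303]
guidetop [340.06617032 148.3691178 ]
sidetop [354.25608659  64.27894045]
backtop [388.16537322 117.19575448]
[(369, 96, 13, 12), (302, 68, 55, 80), (89, 38, 74, 269), (0, 0, 36, 45)]
```

```bash
python3 - <<'E'
from h import *
import pickle
s=pickle.load(open('pics/f1.pkl','rb')); b=cv2.imread('pics/f1.png')
m=cv2.inRange(cv2.cvtColor(b,40),(8,90,50),(28,255,255)); k=np.zeros_like(m);k[60:155,295:400]=m[60:155,295:400]
P=np.argwhere(k)[:,::-1]
for z in(.025,.055):
    W=np.array([plane('wrist',p,z,s)[:2] for p in P]); i=W[:,0].argmin(); print(z,'front x',np.round(np.sort(W[:,0])[3],4),'at',W[i],P[i],'y range',W[:,1].min(),W[:,1].max())
E
```

```text
0.025 front x 0.5242 at [ 0.52383605 -0.19181605] [304  91] y range -0.24632780238575439 -0.15594081401376644
0.055 front x 0.5227 at [ 0.52241782 -0.19432389] [304  91] y range -0.24434875700239828 -0.1614015668800745
```

```bash
python3 -c "
from cell import bot
print(bot.finish_job())"
```

```text
the job is handed in; nothing more can be done
None
```

I handed the job in at about 35 s: the stack is squared against both stops with the guide closed on it, and the jar stands upright about 3 mm from the middle; the last gentle taps peaked near 14 N on the stack and the jar's touchdown near 18 N, the front-rim and jar positions were checked by camera measurement only, and I didn't re-measure the tub, cup, bottle and timer.

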